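# Oil the guides, jack up the press plate and hold it up

### The arm

A 6-joint arm with a two-finger parallel gripper is mounted at the origin on a cart in front of the work surface, level with it; the furniture and walls round the work are solid. World frame = base frame: x ahead of the robot, y to its left, z up, the work surface at z = 0. Lengths are in m, angles in rad, forces in N, time in s.
With the tool pointing down it reaches from about 0.35 to 0.8 m from the base axis. Payload 7.3 kg.
Tool frame: the origin (TCP) lies on the centre line of the jaws, within the pads' length; the fingertips stand 8 mm ahead of it and the grasp point (between the pads) lies 11 mm behind it; z points along the fingers, y is the direction in which the jaws open and shut (so a half turn about z gives the same grasp; the last joint's range is limited). The gripper opens to 85 mm and grips with 20 to 120 N. Pads are 22 mm wide; open, the fingers measure 114 mm over their backs; the gripper's body (76 mm by 85 mm) begins 54 mm behind the grasp point. The pads swing forward as they close: fully open they stand 13 mm farther back than shut.
Start: joints at [1.164, 0.342, 1.524, -0, 1.275, -0.146], TCP at [0.135, 0.507, 0.21] pointing down, gripper open.
Joint ranges: [-2.53, 2.53], [-0.77, 2.02], [0.04, 2.7], [-1, 4.14], [0.28, 2.66], [-3.11, 3.11]. Speed limits (rad/s): [2.57, 2.57, 3.14, 3.14, 3.14, 3.14].

### API

Orientations are given as [roll, pitch, yaw] about the fixed x, y, z axes, in that order (R = Rz(yaw) Ry(pitch) Rx(roll)).
In Python, from cell import get_state, read_camera, hand_in, recognise, regions_of, landmark_of gives the robot as it stands.
- The arm moves only by the tool send_rows, never from a script. Its argument "steps" is one flat list of numbers, 4 for each row, row after row: the shift along the tool's x, y, z in cm, then the turn about the tool's z in rad. In form: [tx, ty, tz, yaw, tx, ty, tz, yaw, ...]. A call has 1 to 5 rows; each row is the pose to reach, as a shift and turn from the pose measured when the call began, along the tool's axes at that moment; what a row does not reach only later rows make up. A row lasts 1/10 s, in which the tool goes at most 50 mm and 8.59 degrees, less where a joint would pass 70% of its speed; a pose out of reach is approached as far as the arm can. A call with a gripper value outside its range is refused whole. "claw" is the gripper command: -1 is shut, 1 is fully open, values between are in proportion, set as the call begins (left out, the last holds). The fingers move at their own pace and stop on an object; "force" is the grip in N (left out, the last holds). Time passes only in rows, so rows that repeat a pose let the fingers close. It gives the time, the measured TCP pose, the force and the opening at its end, in the units of the state.
- get_state(): the state, without advancing time (a new reading comes with each control period).
- read_camera(name): name is "side" or "top" or "wrist"; returns a dict with "color" (420x560x3 uint8, red, green, blue), "intrinsics" (3x3 intrinsics, pixels), "k1" (the pictures are not rectified: a ray, as slopes to the right and down, at radius r is drawn at 1 + k1 r^2 times it, then the intrinsics apply), "eye" and "attitude" of the camera in the world. Camera axes: x right, y down, z forward; pixel columns grow to the right and rows downward; lengths in m; the calibration is good to about 2 mm. A picture is of the moment at which its call begins. There is no depth.
- hand_in(): hands the job in, once; it reports no verdict.
Trained networks look in a picture, given as the dict that the camera call returned (one of the last four; its "shot" number tells which), for a name from the list of things; names that differ only in an ending like _2 or _b are one class to them, and where a whole thing is asked for, a point or a joint stands for the part that bears it (a point fixed in the world has none). Each returns a list of dicts, best first, with "conf" (0 to 1); they miss things now and then, are a little off and sometimes report something else, mostly with a low value. They report only what shows in the picture. A call takes as long as a camera call.
- recognise(query, picture): "rect" ([left, top, right, bottom] as shares, 0 to 1, of the picture: columns of its width, rows of its height, round what is visible of it).
- regions_of(query, picture): "region" (420x560 bool, what is visible of it) and "rect" ([left, top, right, bottom] as shares, 0 to 1, of the picture: columns of its width, rows of its height, round what is visible of it).
- landmark_of(query, picture): "at" ([column, row] as shares, 0 to 1, of the picture: columns of its width, rows of its height: a listed point, or the origin of a listed thing).
The state is a dict: "time": time; "joint_pos": joint angles; "joint_velocities": joint speeds; "tau": joint torques, N m; "position": TCP position; "tcp_rot": TCP orientation; "contact_force": force on the tool from outside, world axes, zero at the start; "wrist_torque": the same for the moment, N m; "grip_width": finger opening in m.
Only numpy, scipy, OpenCV 4.12 (cv2) and the standard library are available. Lean on these libraries where they do the work, as an engineer would, in place of code of your own. Each camera call takes 0.05 s, during which the arm holds its last target.

### The job

The press fixture's upper plate must be raised and kept up so that a colleague can work under it. First press the oiler plunger on top of the fixture fully down to its stop and let it spring back, then stand the lever jack flat on the bench with its saddle centred under the lift pad of the fixture's lug and let go of it, and then push the jack's handle fully down so that the jack lifts the plate. Finish while holding the handle fully down; lift the plate with the jack only, and leave the loupe, the carton and the steel block alone.

Things in the scene. Friction and masses are not known exactly. Their poses are not given: they have to be found in the camera images.
- fixture: Press fixture fixed to the bench: grey base 90 (x) x 150 (y) x 24 mm, two posts, a bridge over their tops (up to 146 mm) with the round oiler on its centre. A steel plate (88 x 146 x 30 mm, underside at 49 mm) slides up and down the posts. Origin: centre of the base's underside; z up; x points out of the side where the plate's lug stands out, roughly to the robot's left.
- lift_pad (a point): Centre of the underside of the round lift pad (30 mm across) under the plate's lug: 90 mm along x from the fixture's origin, 46 mm out from the plate's face, 57 mm above the bench while the plate is down. The lug is 36 mm wide, ends 18 mm beyond this point; its top, 14 mm above it, bears a raised ring right over the pad. Axes as the fixture's; rises with the plate. Below the lug is free space.
- plunger_top (a point): Centre of the top of the oiler's black mushroom head, 30 mm across, 197 mm above the bench when up; it travels 10 mm straight down to its stop against a spring (2 N at first, 5 N at the stop) and springs back.
- oiler_plunger (a joint): Travel of the oiler plunger in m: 0 up, 0.010 down at its stop.
- jack: Loose lever jack, 0.66 kg: base plate 225 (x) x 56 (y) x 10 mm, two upright side plates (x -35 to +55 mm, up to 55 mm high, 44 mm over their outer faces), round saddle near the +x end, handle sloping up over the -x end. Origin: on the underside, middle line, 110 mm behind the base's front (+x) end; z up. It starts left of the fixture, saddle end roughly to the robot's right.
- jack_grip (a point): Middle of the jack's two side plates, 5 mm ahead of the jack's origin and 34 mm above its underside; axes as the jack's. A good place to grasp it from above across its side plates, 44 mm wide (the handle's 11 mm bar runs up between the plates); it is 80 mm behind the saddle's centre and near the centre of mass.
- saddle_top (a point): Centre of the flat top of the jack's round saddle (30 mm across), 85 mm ahead of the jack's origin; 50 mm above the jack's underside when lowered, so it passes under the lift pad with 7 mm to spare; rises 60 mm per rad of handle, to 77 mm. The jack's base reaches 25 mm farther ahead of it.
- handle_pad (a point): Centre of the top of the flat black pad (34 mm along x, 40 mm wide) on the handle's end, 110 mm from the handle's pivot, which lies 5 mm ahead of the jack's origin, 47 mm above its underside. Handle up: 97 mm behind the jack's origin, 89 mm above its underside; fully down: 105 mm behind, 41 mm above. It stays over the base plate.
- jack_handle (a joint): Angle of the jack's handle in rad: 0 up (sloping 0.35 rad up to the rear), 0.45 fully down at its stop (sloping 0.1 rad down). A spring and the load push it back up when let go; about 4 N at the pad holds it down without load, about 6 to 10 N under the plate's load.
- upper_plate (a joint): Height of the upper plate above its rest in m: 0 down, about 0.020 when the jack under its pad is fully pumped; it falls back unless carried (0.55 to 0.9 kg).
- loupe: Bystander: black round loupe, 40 mm across, 34 mm high, origin at the centre of its underside.
- parts_carton: Bystander: small cardboard carton 60 x 86 x 45 mm, origin at the centre of its underside.
- gauge_block: Bystander: steel block 25 x 75 x 25 mm with three holes, origin at the centre of its underside.

How it is judged:
On the way, in this order (a step that is already met when the one before it is completed fails the run):
1. the oiler plunger is pressed down to its stop (value of joint oiler_plunger above 0.0085 m), for 0.1 s.
2. the plunger is back up and the jack stands flat on the bench, let go, saddle under the lift pad, handle still up (value of joint oiler_plunger below 0.002 m and horizontal distance between saddle_top and lift_pad below 0.01 m and height (world z) of jack below 0.003 m and angle between jack's own z axis and vertical below 0.05 rad and value of joint jack_handle below 0.06 rad and contact force between the fingers and jack below 0.5 N), for 0.2 s.
At the end, for the whole second after the job is handed in: Fingers press the handle down (over 0.41 rad, over 2 N); the jack stands still and flat on the bench, saddle within 12 mm of the pad centre, and carries the plate (over 3 N), raised over 15 mm; the oiler plunger is up; the robot touches no part of the fixture (value of joint jack_handle above 0.41 rad and value of joint upper_plate above 0.015 m and value of joint oiler_plunger below 0.002 m and horizontal distance between saddle_top and lift_pad below 0.012 m and angle between jack's own z axis and vertical below 0.05 rad and height (world z) of jack below 0.003 m and contact force between jack and fixture above 3 N and contact force between the fingers and jack above 2 N and contact force between each of the arm, the fingers and fixture below 0.5 N and linear speed of jack below 0.02 m/s); the arm keeps its last pose, push and grip.
It fails at once if the robot touches the fixture while the plate is raised: only the jack may lift it (value of joint upper_plate above 0.003 m and contact force between any of the fingers, the arm and fixture above 2 N).
It fails at once if the loupe, the carton or the steel block is moved by more than 20 mm (distance of any of loupe, parts_carton, gauge_block from where it was at the start of the episode above 0.02 m).
It also fails if it takes over 61 s, if anything falls off the work surface, if the arm or the gripper's body presses on something with over 40 N, if the wrist force passes 120 N, or if a joint passes its speed limit or range.

## Working session

There is one attempt and no reset: what is moved stays moved. The work goes in short steps, Python scripts to look and compute and a tool call to move; the robot and the scene stay as the last step left them, time stands still between calls to the robot, and variables do not carry over. Pictures are saved under pics/ and viewed, and the job is handed in when it is done.

Besides the shell and the picture viewer there is one more tool, called in YAML: its name, and indented under it one key for each argument. send_rows: Moves the arm, as the interface text tells. Its arguments: {"type":"object","properties":{"steps":{"type":"array"},"claw":{"type":"number"},"force":{"type":"number"}},"required":["steps"]}

```bash
ls; mkdir -p pics; cat > h.py <<'E'
import numpy as np, cv2
from cell import *
def cam(name, save=None):
    p=read_camera(name)
    if save: cv2.imwrite('pics/'+save,cv2.cvtColor(p['color'],cv2.COLOR_RGB2BGR))
    return p
E
python3 - <<'E'
from h import *
s=get_state(); print(s)
for n in ['side','top','wrist']:
    p=cam(n,n+'0.png'); print(n,p['intrinsics'],p['k1'],p['eye'],p['attitude'],p['shot'])
E
```

```text
pics
{'time': 0.0, 'joint_pos': array([ 1.16400350e+00,  3.42739257e-01,  1.52501384e+00, -2.57726997e-05,
        1.27539078e+00, -1.46005691e-01]), 'joint_velocities': array([ 0.00090379,  0.00111278,  0.00035273,  0.00022967, -0.00153506,
        0.00105913]), 'tau': array([ 7.51204989e-04, -4.33673716e+01, -2.46015948e+01,  1.01502781e-05,
        7.71127059e-03,  4.93688674e-06]), 'position': array([0.13518362, 0.50685091, 0.20881851]), 'tcp_rot': array([-3.14005436e+00, -2.01300005e-04,  2.88081289e+00]), 'contact_force': array([-0.04204615, -0.61589431, -0.33571834]), 'wrist_torque': array([ 0.04916659, -0.03998884, -0.01574766]), 'grip_width': 0.0852805164512174}
side [[384.20492549   0.         277.55036559]
 [  0.         384.20492549 199.52249227]
 [  0.           0.           1.        ]] -0.018249243228471716 [ 0.0083332  -0.84708153  0.70756563] [-2.09852219e+00  1.68062377e-03 -5.88528086e-01] 1
top [[435.26507772   0.         279.33499633]
 [  0.         435.26507772 211.28566015]
 [  0.           0.           1.        ]] -0.020462634153384646 [ 0.47771853 -0.01602369  1.27771879] [-3.1012478   0.0095471  -1.58482711] 2
wrist [[365.74359232   0.         279.32129723]
 [  0.         365.74359232 205.52914453]
 [  0.           0.           1.        ]] -0.04804257947292005 [0.06663502 0.52612161 0.37417787] [2.86044320e+00 1.32326285e-03 1.30936156e+00] 3
```

View pics/side0.png

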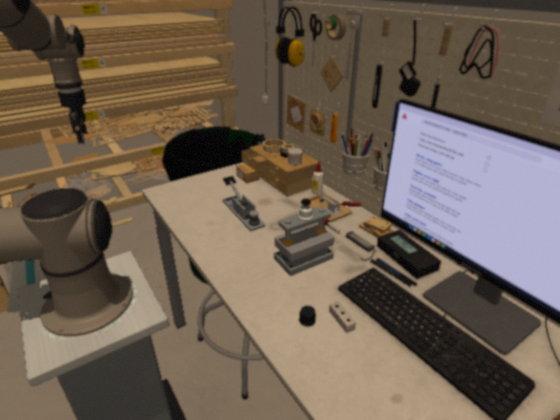

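View pics/top0.png

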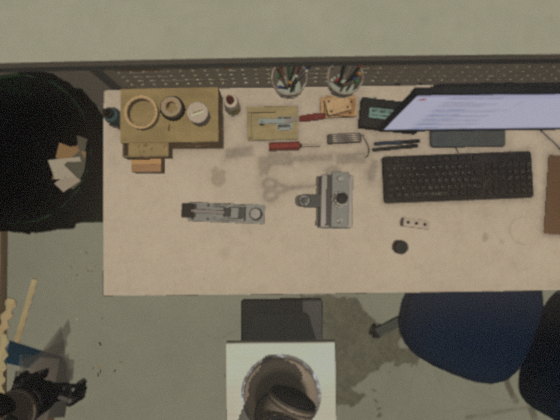

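View pics/wrist0.png

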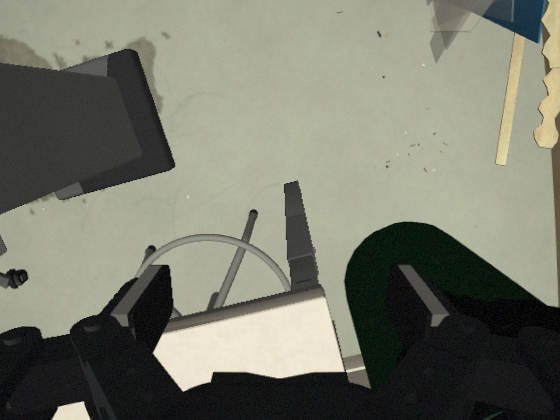

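The side and top views show the jack at top pixels (185–265, 212), its saddle at about (256, 213). The fixture is at about (337, 200), with its lug at (306, 201) and the black oiler head at (341, 198). The loupe (400, 246) and block (415, 223) are well to the right. Next I measure.

```bash
cat >> h.py <<'E'
from scipy.spatial.transform import Rotation as R
def ray(p,uv):
    K=np.array(p['intrinsics']); k=p['k1']
    d=np.array([(uv[0]-K[0,2])/K[0,0],(uv[1]-K[1,2])/K[1,1]])
    u=d.copy()
    for _ in range(20): u=d/(1+k*(u@u))
    r=R.from_euler('xyz',p['attitude']).as_matrix()@np.array([u[0],u[1],1]); return np.array(p['eye']),r/np.linalg.norm(r)
def at_z(p,uv,z):
    o,r=ray(p,uv); return o+r*(z-o[2])/r[2]
def proj(p,X):
    K=np.array(p['intrinsics']); c=R.from_euler('xyz',p['attitude']).as_matrix().T@(np.array(X)-p['eye'])
    u=c[:2]/c[2]; u=u*(1+p['k1']*(u@u)); return np.array([K[0,0]*u[0]+K[0,2],K[1,1]*u[1]+K[1,2]])
def lm(q,p,n=2):
    return [(np.array(d['at'])*[560,420],round(d['conf'],2)) for d in landmark_of(q,p)[:n]]
def tri(a,b):
    (o1,r1),(o2,r2)=a,b
    A=np.stack([r1,-r2],1); t=np.linalg.lstsq(A,o2-o1,rcond=None)[0]
    x,y=o1+t[0]*r1,o2+t[1]*r2; return (x+y)/2,np.linalg.norm(x-y)
E
python3 - <<'E'
from h import *
np.set_printoptions(precision=4,suppress=True)
T=cam('top');S=cam('side')
Z=dict(fixture=0,lift_pad=.057,plunger_top=.197,jack=0,jack_grip=.034,saddle_top=.05,handle_pad=.089,loupe=0,parts_carton=0,gauge_block=0)
for q,z in Z.items():
    a=lm(q,T);b=lm(q,S)
    print(q)
    for p,l in((T,a),(S,b)):
        for uv,c in l: print('   ',uv,c,at_z(p,uv,z))
    if a and b: print('   tri',tri(ray(T,a[0][0]),ray(S,b[0][0])))
E
```

```text
fixture
    [335.776 198.912] 0.91 [ 0.5635 -0.1709  0.    ]
    [302.68  259.098] 0.68 [ 0.5518 -0.1615  0.    ]
   tri (array([ 0.5571, -0.1666,  0.002 ]), np.float64(0.014817191636879822))
lift_pad
    [305.48  201.684] 0.67 [ 0.5531 -0.0789  0.057 ]
    [228.2   212.982] 0.22 [0.5245 0.1387 0.057 ]
    [243.6   204.792] 0.68 [0.5153 0.1155 0.057 ]
   tri (array([ 0.4942, -0.0489,  0.156 ]), np.float64(0.11632019272682546))
plunger_top
    [340.312 197.82 ] 0.57 [ 0.5528 -0.1584  0.197 ]
    [308.28  201.012] 0.6 [ 0.5565 -0.1694  0.197 ]
   tri (array([ 0.5569, -0.1616,  0.1925]), np.float64(0.009180006842543555))
jack
    [226.296 213.318] 0.66 [0.5257 0.1516 0.    ]
    [255.08  213.612] 0.64 [0.5236 0.0668 0.    ]
    [240.912 214.62 ] 0.9 [0.5199 0.1478 0.    ]
   tri (array([ 0.5244,  0.1529, -0.0042]), np.float64(0.0033354760830345727))
jack_grip
    [228.816 214.998] 0.73 [0.5195 0.1399 0.034 ]
    [255.92  212.898] 0.52 [0.5244 0.0622 0.034 ]
    [243.32  206.514] 0.81 [0.5269 0.1402 0.034 ]
   tri (array([0.5222, 0.1381, 0.0366]), np.float64(0.006320994420620747))
saddle
[... 235 characters left out ...]
89 ]
    [227.416 183.498] 0.46 [0.5141 0.2238 0.089 ]
   tri (array([0.534 , 0.2543, 0.0698]), np.float64(0.009930031930857694))
loupe
    [399.784 249.69 ] 0.66 [ 0.412  -0.3553  0.    ]
    [308.28  316.596] 0.7 [ 0.4323 -0.3428  0.    ]
   tri (array([ 0.417 , -0.3533,  0.0181]), np.float64(0.009965148297951615))
parts_carton
    [150.08 159.6 ] 0.61 [0.6884 0.3768 0.    ]
    [246.624 176.484] 0.62 [0.6801 0.3888 0.    ]
   tri (array([0.682 , 0.3787, 0.004 ]), np.float64(0.013079596315393438))
gauge_block
    [411.32  222.096] 0.65 [ 0.4922 -0.3911  0.    ]
    [340.088 317.604] 0.6 [ 0.4937 -0.3878 -0.    ]
   tri (array([ 0.4919, -0.39  ,  0.0031]), np.float64(0.0006690281345919009))
```

```bash
cat >> h.py <<'E'
def plan(x,y,z,yaw=None,s=None):
    s=s or get_state(); Rm=R.from_euler('xyz',s['tcp_rot']).as_matrix()
    d=Rm.T@(np.array([x,y,z])-s['position'])*100
    t=0
    if yaw is not None:
        # turn about tool z: tool x heading -> (cos yaw, sin yaw); tool z points down
        h=np.arctan2(Rm[1,0],Rm[0,0]); t=-(yaw-h); t=(t+np.pi)%(2*np.pi)-np.pi
    print('t=%.1f'%s['time'],'TCP',s['position'].round(4),'rpy',s['tcp_rot'].round(3),'F',s['contact_force'].round(1),'w',round(s['grip_width'],3),'| rows',d.round(2),round(t,3))
E
python3 - <<'E'
from h import *
plan(.42,.22,.35,np.pi/2)
plan(.53,-.06,.35,np.pi/2)
E
```

```text
t=1.2 TCP [0.1353 0.5073 0.2095] rpy [ 3.142 -0.     2.881] F [-0.4 -0.3 -0.2] w 0.085 | rows [-34.91 -20.41 -14.05] 1.31
t=1.2 TCP [0.1353 0.5073 0.2095] rpy [ 3.142 -0.     2.881] F [-0.4 -0.3 -0.2] w 0.085 | rows [-52.76 -44.63 -14.05] 1.31
```

send_rows:
  steps: [-35, -20, -14, 1.31, -35, -20, -14, 1.31, -35, -20, -14, 1.31, -44, -32, -14, 1.31, -53, -44.6, -14, 1.31]

```text
time: 1.75
position: [0.2927, 0.3254, 0.2784]
tcp_rot: [3.14, -0.0, 2.125]
contact_force: [1.2, -0.2, 0.5]
grip_width: 0.0855
```

send_rows:
  steps: [0, 0, 0, 0]

```text
time: 1.85
position: [0.2958, 0.3218, 0.2796]
tcp_rot: [3.137, 0.001, 2.115]
contact_force: [-0.5, 0.4, -0.8]
grip_width: 0.0853
```

```bash
python3 - <<'E'
from h import *
plan(.53,-.06,.35,np.pi/2)
E
```

```text
t=1.9 TCP [0.2958 0.3218 0.2796] rpy [3.137e+00 1.000e-03 2.115e+00] F [-0.5  0.4 -0.8] w 0.085 | rows [-44.8    0.31  -6.97] 0.544
```

send_rows:
  steps: [-45, 0.3, -7, 0.54, -45, 0.3, -7, 0.54, -45, 0.3, -7, 0.54, -45, 0.3, -7, 0.54, -45, 0.3, -7, 0.54]

```text
time: 2.35
position: [0.4227, 0.1138, 0.3179]
tcp_rot: [3.137, -0.001, 1.573]
contact_force: [1.6, 1.1, 1.1]
grip_width: 0.0854
```

```bash
python3 - <<'E'
from h import *
plan(.53,-.06,.35,np.pi/2)
E
```

```text
t=2.4 TCP [0.4227 0.1138 0.3179] rpy [ 3.137e+00 -1.000e-03  1.573e+00] F [1.6 1.1 1.1] w 0.085 | rows [-17.41  10.7   -3.18] 0.002
```

send_rows:
  steps: [-17.4, 10.7, -3.2, 0, -17.4, 10.7, -3.2, 0, -17.4, 10.7, -3.2, 0, -17.4, 10.7, -3.2, 0, -17.4, 10.7, -3.2, 0]

```text
time: 2.85
position: [0.532, -0.0638, 0.3495]
tcp_rot: [3.137, -0.0, 1.57]
contact_force: [-0.6, 0.6, -0.1]
grip_width: 0.0851
```

send_rows:
  steps: [0, 0, 0, 0, 0, 0, 0, 0]

```text
time: 3.05
position: [0.5318, -0.063, 0.349]
tcp_rot: [3.138, -0.001, 1.57]
contact_force: [0.5, 1.4, -0.0]
grip_width: 0.0853
```

```bash
python3 - <<'E'
from h import *
np.set_printoptions(precision=4,suppress=True)
W=cam('wrist','w1.png'); plan(.53,-.06,.35,np.pi/2); print(W['eye'],W['attitude'])
Z=dict(fixture=0,lift_pad=.057,plunger_top=.197,jack=0,jack_grip=.034,saddle_top=.05,handle_pad=.089)
for q,z in Z.items():
    for uv,c in lm(q,W): print(q,uv,c,at_z(W,uv,z))
T=cam('top','t1.png')
cv2.imwrite('pics/t1c.png',cv2.resize(cv2.cvtColor(T['color'],cv2.COLOR_RGB2BGR)[150:260,170:370],None,fx=4,fy=4,interpolation=cv2.INTER_CUBIC))
E
```

```text
t=3.1 TCP [ 0.5316 -0.0625  0.3493] rpy [ 3.137 -0.001  1.571] F [0.  0.3 0.1] w 0.085 | rows [ 0.25 -0.15 -0.07] 0.0
[0.5303 0.008  0.5143] [ 2.8621 -0.005  -0.001 ]
fixture [296.296 220.71 ] 0.86 [ 0.5578 -0.1631  0.    ]
fixture [299.208 164.01 ] 0.57 [ 0.561  -0.0784  0.    ]
lift_pad [298.872 164.808] 0.63 [ 0.5572 -0.0699  0.057 ]
lift_pad [257.376 355.992] 0.41 [ 0.4996 -0.3562  0.057 ]
plunger_top [297.976 278.292] 0.77 [ 0.5496 -0.1558  0.197 ]
saddle_top [275.128  48.804] 0.67 [0.5277 0.068  0.05  ]
```

View pics/w1.png

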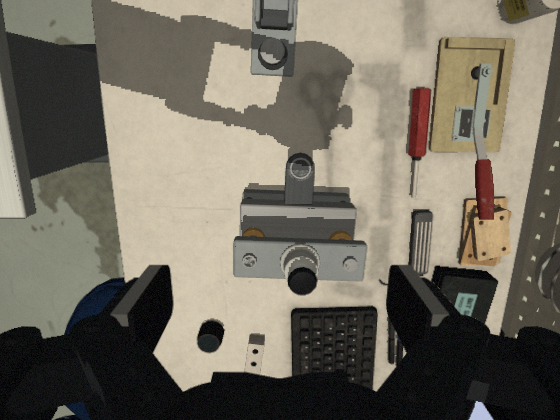

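```bash
python3 - <<'E'
from h import *
im=cv2.imread('pics/w1.png'); cv2.imwrite('pics/w1c.png',cv2.resize(im[135:310,210:390],None,fx=4,fy=3.4,interpolation=cv2.INTER_CUBIC))
cv2.imwrite('pics/w1d.png',cv2.resize(im[0:90,220:330],None,fx=6,fy=6,interpolation=cv2.INTER_CUBIC))
E
```

```text
(no output)
```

View pics/w1c.png

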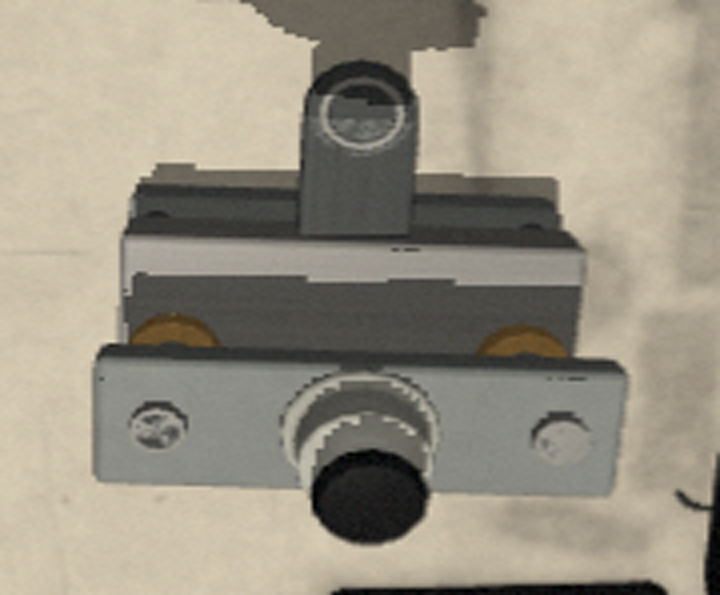

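View pics/w1d.png

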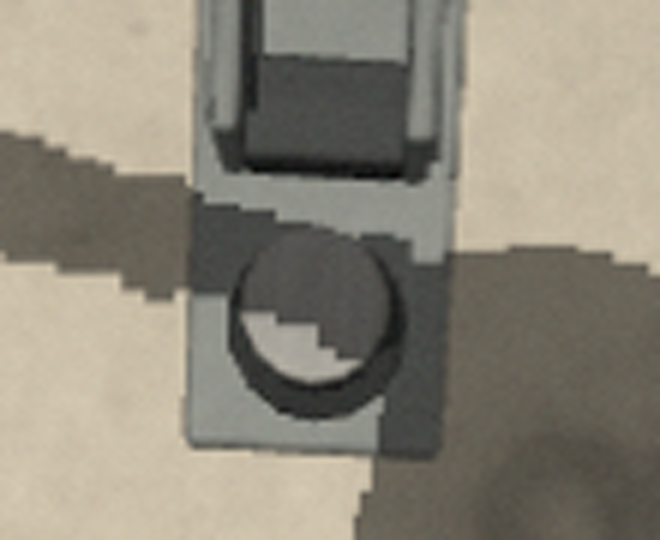

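View pics/t1c.png

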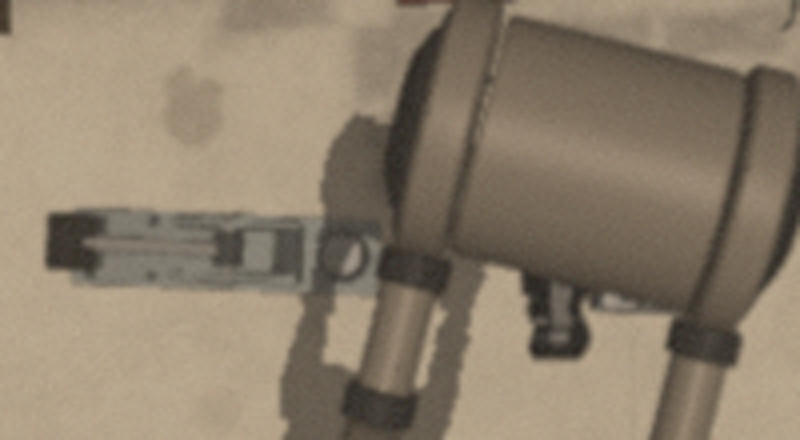

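The wrist view shows the lug ring at (300.5, 168.2) and the plunger head at (302.5, 281). The bridge's near edge runs from (236, 238) to (367, 242), and the saddle top is at (273, 51). I turn these into positions.

```bash
cat > m1.py <<'E'
from h import *
np.set_printoptions(precision=4,suppress=True)
W=dict(intrinsics=[[365.74359232,0,279.32129723],[0,365.74359232,205.52914453],[0,0,1]],k1=-0.04804257947292005,eye=np.array([0.5303,0.008,0.5143]),attitude=[2.8621,-.005,-.001])
c=lambda u,v:(210+u/4,135+v/3.4)
d=lambda u,v:(220+u/6,v/6)
print('ring',at_z(W,c(362,113),.072))
print('plunger',at_z(W,c(370,497),.197))
a,b=at_z(W,c(105,348),.146),at_z(W,c(628,365),.146); print('bridge edge',a,b,np.linalg.norm(a-b),np.degrees(np.arctan2(*(b-a)[1::-1])))
a,b=at_z(W,c(97,480),.146),at_z(W,c(610,495),.146); print('bridge far edge',a,b,np.linalg.norm(a-b),np.degrees(np.arctan2(*(b-a)[1::-1])))
a,b=at_z(W,c(122,237),.079),at_z(W,c(585,250),.079); print('plate edge',a,b,np.linalg.norm(a-b),np.degrees(np.arctan2(*(b-a)[1::-1])))
print('saddle',at_z(W,d(315,310),.05))
a,b=at_z(W,d(187,443),.01),at_z(W,d(440,455),.01); print('jack front',a,b,(a+b)/2,np.linalg.norm(a-b),np.degrees(np.arctan2(*(b-a)[1::-1])))
a,b=at_z(W,d(187,443),.01),at_z(W,d(197,0),.01); print('jack left side',np.degrees(np.arctan2(*(b-a)[1::-1])))
a,b=at_z(W,d(440,455),.01),at_z(W,d(466,0),.01); print('jack r side',np.degrees(np.arctan2(*(b-a)[1::-1])))
E
python3 m1.py
```

```text
ring [ 0.5583 -0.0715  0.072 ]
plunger [ 0.554  -0.1588  0.197 ]
bridge edge [ 0.4857 -0.1332  0.146 ] [ 0.627  -0.1395  0.146 ] 0.14146685377868798 -2.543339023236988
bridge far edge [ 0.4819 -0.1793  0.146 ] [ 0.6251 -0.1854  0.146 ] 0.14338185804407427 -2.449219148667187
plate edge [ 0.4843 -0.1158  0.079 ] [ 0.6281 -0.1211  0.079 ] 0.14392422403168997 -2.1091312065101597
saddle [0.5246 0.0649 0.05  ]
jack front [0.496  0.0425 0.01  ] [0.5512 0.0399 0.01  ] [0.5236 0.0412 0.01  ] 0.05522045730804571 -2.6695828339278815
jack left side 87.5842622446943
jack r side 87.03451744167546
```

```bash
python3 - <<'E'
from h import *
plan(.554,-.159,.225,np.radians(87.5))
E
```

```text
t=3.5 TCP [ 0.5319 -0.0633  0.3497] rpy [ 3.136 -0.     1.571] F [ 0.4 -0.3  0.1] w 0.085 | rows [-9.57  2.15 12.48] 0.043
```

send_rows:
  steps: [-9.6, 2.15, 4, 0.04, -9.6, 2.15, 8, 0.04, -9.6, 2.15, 12.5, 0.04, -9.6, 2.15, 12.5, 0.04, -9.6, 2.15, 12.5, 0.04]
  claw: -1
  force: 40

```text
time: 4.0
position: [0.5523, -0.1594, 0.2212]
tcp_rot: [-3.14, -0.003, 1.529]
contact_force: [-0.6, 0.7, 0.4]
grip_width: 0.0123
```

send_rows:
  steps: [0, 0, 0, 0, 0, 0, 0, 0, 0, 0, 0, 0]

```text
time: 4.3
position: [0.553, -0.1592, 0.2229]
tcp_rot: [3.14, -0.002, 1.53]
contact_force: [0.4, -0.0, 0.1]
grip_width: 0.0002
```

```bash
python3 - <<'E'
from h import *
np.set_printoptions(precision=4,suppress=True)
W=cam('wrist','w2.png'); plan(.554,-.159,.203,np.radians(87.5)); 
for q,z in dict(plunger_top=.197,lift_pad=.057).items():
    for uv,c in lm(q,W): print(q,uv,c,at_z(W,uv,z))
print(proj(W,[.554,-.159,.197]), proj(W,[.558,-.0705,.072]))
E
```

```text
t=4.3 TCP [ 0.5529 -0.1592  0.2227] rpy [ 3.141 -0.002  1.53 ] F [ 0.1 -0.8  0.7] w 0.0 | rows [0.02 0.1  1.97] 0.003
plunger_top [281.008 233.31 ] 0.85 [ 0.5533 -0.1592  0.197 ]
lift_pad [281.512  79.002] 0.81 [ 0.5583 -0.0699  0.057 ]
[282.2814 232.8726] [281.3508  78.7324]
```

View pics/w2.png

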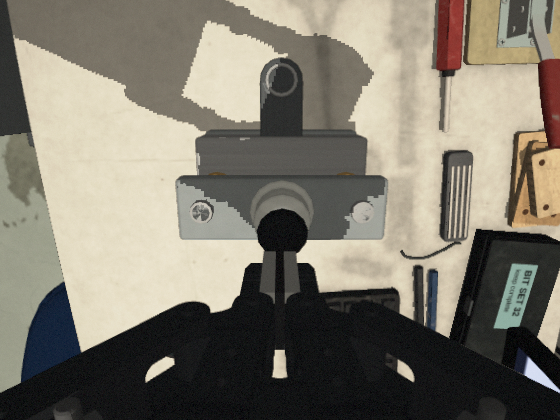

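The fingers sit over the plunger head at (282, 232), and the pad ring at (281, 79) agrees with the earlier estimate. Now I press.

send_rows:
  steps: [0, 0.05, 1.5, 0, 0, 0.05, 2.0, 0, 0, 0.05, 2.4, 0, 0, 0.05, 2.7, 0, 0, 0.05, 2.8, 0]

```text
time: 4.95
position: [0.5532, -0.1592, 0.1942]
tcp_rot: [3.142, -0.002, 1.53]
contact_force: [-0.6, -0.6, 0.2]
grip_width: -0.0002
```

send_rows:
  steps: [0, 0, 0.1, 0, 0, 0, 0.1, 0]

```text
time: 5.15
position: [0.5532, -0.1592, 0.1932]
tcp_rot: [3.141, -0.002, 1.53]
contact_force: [0.9, -0.8, 0.3]
grip_width: -0.0001
```

```bash
python3 - <<'E'
from h import *
W=cam('wrist','w3.png');S=cam('side');i=cv2.cvtColor(S['color'],cv2.COLOR_RGB2BGR)[170:290,250:360]
j=cv2.imread('pics/w3.png')[150:310,200:360]
cv2.imwrite('pics/s3.png',np.hstack([cv2.resize(i,(400,436),interpolation=2),cv2.resize(j,(400,436),interpolation=2)]));plan(.554,-.159,.19)
E
```

```text
t=5.2 TCP [ 0.5533 -0.1592  0.1934] rpy [ 3.141e+00 -2.000e-03  1.530e+00] F [-0.5  0.3  0.6] w 0.0 | rows [0.02 0.07 0.34] 0
```

View pics/s3.png

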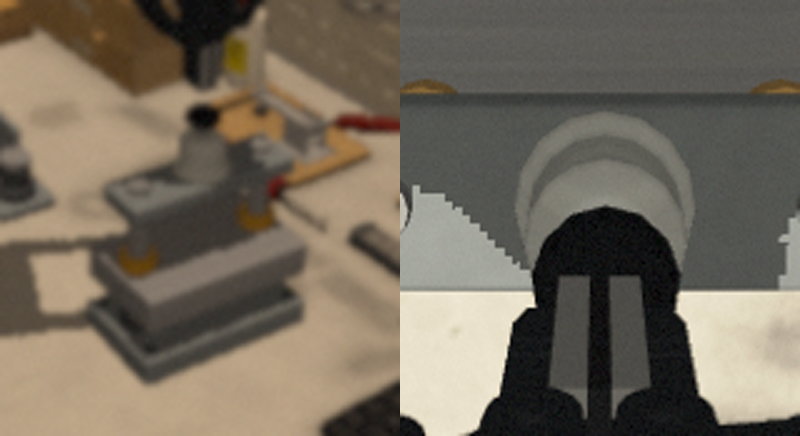

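```bash
python3 - <<'E'
from h import *
np.set_printoptions(precision=1,suppress=True)
W=cam('wrist');S=cam('side')
print('side: head .197',proj(S,[.554,-.159,.197]),'.187',proj(S,[.554,-.159,.187]),'tip',proj(S,[.5533,-.1592,.185]))
print('seen head top centre', 250+203/3.636,170+108/3.636,'tip',250+203/3.636,170+86/3.636)
for z in (.205,.2,.195,.19,.185): print(z,'wrist tip near edge',proj(W,[.5533,-.1482,z]),'tip axis',proj(W,[.5533,-.1592,z]))
for z in (.197,.187): print(z,'head near edge',proj(W,[.554,-.144,z]))
print('seen tip', 200+600/2.5,150+275/2.725,'head near',150+208/2.725)
print(lm('plunger_top',S),lm('plunger_top',W))
E
```

```text
side: head .197 [305.1 199.6] .187 [305.  202.9] tip [304.8 203.6]
seen head top centre 305.8305830583058 199.7029702970297 tip 305.8305830583058 193.65236523652365
0.205 wrist tip near edge [280.  239.2] tip axis [281.  261.7]
0.2 wrist tip near edge [280.  235.3] tip axis [280.9 257.2]
0.195 wrist tip near edge [279.9 231.6] tip axis [280.9 253. ]
0.19 wrist tip near edge [279.9 228.1] tip axis [280.8 249. ]
0.185 wrist tip near edge [279.9 224.8] tip axis [280.8 245.2]
0.197 head near edge [281.1 224.5]
0.187 head near edge [281. 218.]
seen tip 440.0 250.91743119266056 head near 226.3302752293578
[(array([306.2, 199.8]), 0.42)] [(array([283.8, 253.9]), 0.94)]
```

The side view shows the fingertips still about 18 mm above the plunger (tips at row 194, head at row 200). No force is felt either, so I go down gently and watch the force.

send_rows:
  steps: [0, 0, 0.5, 0, 0, 0, 0.8, 0, 0, 0, 0.8, 0]

```text
time: 5.75
position: [0.5528, -0.159, 0.1845]
tcp_rot: [-3.14, -0.003, 1.53]
contact_force: [0.2, -0.2, 0.9]
grip_width: -0.0001
```

```bash
python3 - <<'E'
from h import *
W=cam('wrist','w4.png');S=cam('side','s4f.png');i=cv2.cvtColor(S['color'],cv2.COLOR_RGB2BGR)[160:230,270:340]
j=cv2.imread('pics/w4.png')[150:310,200:360]
cv2.imwrite('pics/s4.png',np.hstack([cv2.resize(i,(400,400),interpolation=2),cv2.resize(j,(400,400),interpolation=2)]));plan(.554,-.159,.19)
print(lm('plunger_top',S),lm('plunger_top',W))
E
```

```text
t=5.8 TCP [ 0.5532 -0.1592  0.1851] rpy [-3.141e+00 -2.000e-03  1.530e+00] F [ 0.6 -0.4  0.1] w -0.0 | rows [ 0.02  0.08 -0.49] 0
[(array([306.32 , 200.592]), 0.51)] []
```

View pics/s4.png

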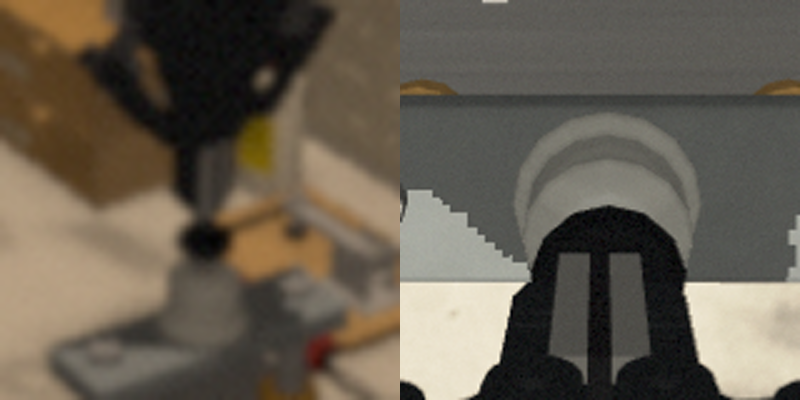

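The side crop shows the tips (row 208) just above the head (row 225), still not touching, so I keep going down.

send_rows:
  steps: [0, 0, 0.3, 0, 0, 0, 0.6, 0, 0, 0, 0.6, 0]

```text
time: 6.25
position: [0.553, -0.1591, 0.1787]
tcp_rot: [-3.141, -0.003, 1.53]
contact_force: [-0.0, 0.1, 0.2]
grip_width: -0.0002
```

send_rows:
  steps: [0, 0, 0.3, 0, 0, 0, 0.6, 0, 0, 0, 0.6, 0]

```text
time: 6.55
position: [0.5532, -0.1591, 0.1726]
tcp_rot: [-3.141, -0.003, 1.53]
contact_force: [0.3, -0.1, 1.9]
grip_width: 0.0005
```

send_rows:
  steps: [0, 0, 0.4, 0, 0, 0, 0.8, 0, 0, 0, 1.0, 0, 0, 0, 1.0, 0]

```text
time: 6.95
position: [0.5534, -0.1592, 0.1647]
tcp_rot: [3.14, -0.002, 1.53]
contact_force: [-3.8, 1.7, 15.4]
grip_width: 0.0002
```

send_rows:
  steps: [0, 0, 0.2, 0, 0, 0, 0.2, 0]

```text
time: 7.15
position: [0.5535, -0.1593, 0.1647]
tcp_rot: [3.138, -0.001, 1.53]
contact_force: [-5.1, 1.9, 16.3]
grip_width: -0.0001
```

```bash
python3 - <<'E'
from h import *
S=cam('side','s5f.png');i=cv2.cvtColor(S['color'],cv2.COLOR_RGB2BGR)[160:230,270:340]
cv2.imwrite('pics/s5.png',cv2.resize(i,(500,500),interpolation=2));plan(.553,-.159,.26)
E
```

```text
t=7.2 TCP [ 0.5535 -0.1593  0.1647] rpy [ 3.138e+00 -1.000e-03  1.530e+00] F [-5.7  1.7 16.2] w 0.0 | rows [ 0.03 -0.02 -9.53] 0
```

View pics/s5.png

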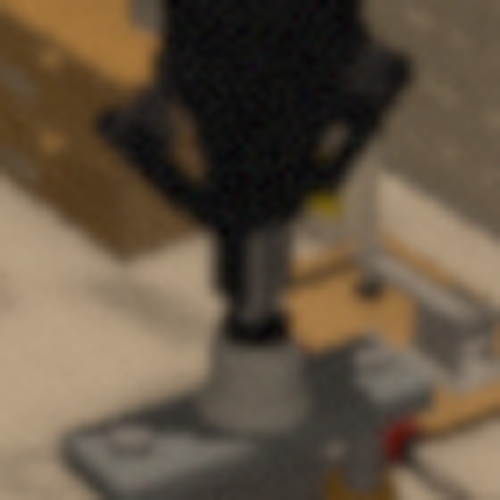

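The plunger head is flush on its housing, with a stop force of 16 N. The fingertips lie about 30 mm further back than stated: the tips are 22 mm above the reported TCP when shut. I allow for that from here on, retreat, and go over the jack.

send_rows:
  steps: [0, 0, -4, 0, 0, 0, -8, 0, 0, 0, -11, 0, 0, 0, -11, 0]

```text
time: 7.6
position: [0.5548, -0.16, 0.279]
tcp_rot: [3.13, 0.002, 1.53]
contact_force: [1.0, 0.1, 0.2]
grip_width: 0.0007
```

```bash
python3 - <<'E'
from h import *
plan(.5286,.146,.24,np.radians(87.3))
E
```

```text
t=7.6 TCP [ 0.5548 -0.16    0.279 ] rpy [3.13e+00 2.00e-03 1.53e+00] F [1.  0.1 0.2] w 0.001 | rows [30.48 -3.91  3.79] 0.006
```

send_rows:
  steps: [30.5, -3.9, 0, 0, 30.5, -3.9, 0, 0, 30.5, -3.9, 0, 0, 30.5, -3.9, 3.8, 0, 30.5, -3.9, 3.8, 0]
  claw: 1

```text
time: 8.1
position: [0.5325, 0.0891, 0.2522]
tcp_rot: [3.131, 0.002, 1.53]
contact_force: [0.9, 0.2, 0.6]
grip_width: 0.0721
```

send_rows:
  steps: [0, 0, 0, 0]

```text
time: 8.2
position: [0.5303, 0.0943, 0.2494]
tcp_rot: [3.136, 0.001, 1.536]
contact_force: [0.7, -1.3, 0.9]
grip_width: 0.0845
```

```bash
python3 - <<'E'
from h import *
plan(.5286,.146,.22,np.radians(87.3))
E
```

```text
t=8.2 TCP [0.5303 0.0943 0.2494] rpy [3.136e+00 1.000e-03 1.536e+00] F [ 0.7 -1.3  0.9] w 0.084 | rows [ 5.16 -0.37  2.93] 0.012
```

```bash
python3 - <<'E'
from h import *
np.set_printoptions(precision=4,suppress=True)
W=cam('wrist','w6.png'); print(W['eye'],W['attitude']);plan(.5286,.146,.15,np.radians(87.3))
for q,z in dict(jack=0,jack_grip=.034,saddle_top=.05,handle_pad=.089,lift_pad=.057).items():
    for uv,c in lm(q,W): print(q,uv,c,at_z(W,uv,z))
E
```

```text
[0.531  0.1655 0.4146] [ 2.8604 -0.0065 -0.0356]
t=8.2 TCP [0.5309 0.0919 0.2498] rpy [3.135 0.002 1.535] F [-0.3 -0.  -0.5] w 0.085 | rows [ 5.42 -0.49  9.97] 0.011
jack [274.008 114.996] 0.65 [0.5273 0.1499 0.    ]
jack_grip [277.816 119.28 ] 0.62 [0.5313 0.1468 0.034 ]
saddle_top [273.784 199.206] 0.71 [0.5242 0.0672 0.05  ]
```

View pics/w6.png

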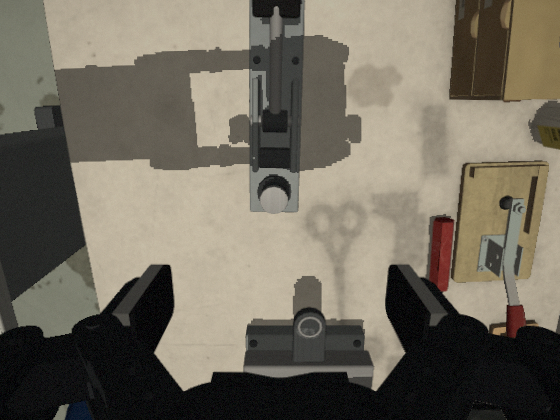

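The saddle is at (273.5, 199), matching the earlier estimate. I move over the grip point and descend part of the way.

```bash
python3 - <<'E'
from h import *
plan(.5281,.1465,.06,np.radians(87.3))
E
```

```text
t=8.5 TCP [0.5329 0.0876 0.2521] rpy [3.131e+00 3.000e-03 1.528e+00] F [-0.5 -0.5  0.5] w 0.085 | rows [ 5.91 -0.93 19.19] 0.004
```

send_rows:
  steps: [5.9, -0.95, 5, 0, 5.9, -0.95, 10, 0, 5.9, -0.95, 14, 0, 5.9, -0.95, 19.2, 0, 5.9, -0.95, 19.2, 0]

```text
time: 9.0
position: [0.5248, 0.1448, 0.0552]
tcp_rot: [3.14, 0.004, 1.526]
contact_force: [-0.1, -0.4, -0.1]
grip_width: 0.0858
```

send_rows:
  steps: [0, 0, 0, 0, 0, 0, 0, 0]

```text
time: 9.2
position: [0.526, 0.1441, 0.0566]
tcp_rot: [3.139, 0.004, 1.525]
contact_force: [-1.1, 0.3, -0.3]
grip_width: 0.0853
```

```bash
python3 - <<'E'
from h import *
np.set_printoptions(precision=4,suppress=True)
W=cam('wrist','w7.png');S=cam('side','s7f.png');i=cv2.cvtColor(S['color'],cv2.COLOR_RGB2BGR)[130:240,190:300]
cv2.imwrite('pics/s7.png',cv2.resize(i,(550,550),interpolation=2));plan(.5281,.1465,.0,np.radians(87.3))
print(lm('jack_grip',W),lm('saddle_top',W))
E
```

```text
t=9.3 TCP [0.5267 0.1445 0.0576] rpy [3.136 0.004 1.525] F [ 0.5 -0.3  0.6] w 0.086 | rows [0.23 0.1  5.76] 0.001
[(array([285.488, 231.21 ]), 0.87)] [(array([283.192, 375.018]), 0.86)]
```

View pics/s7.png

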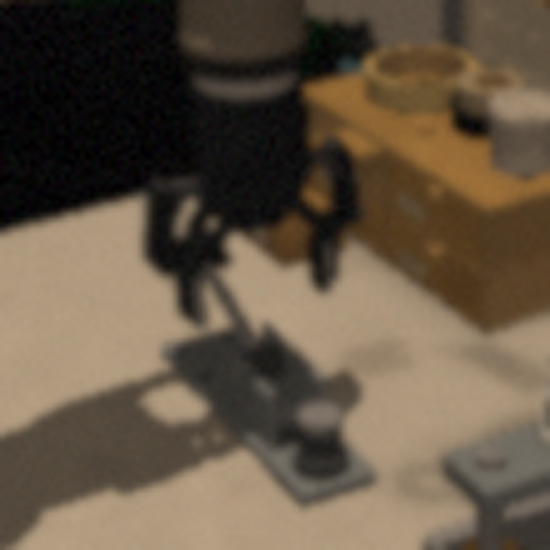

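View pics/w7.png

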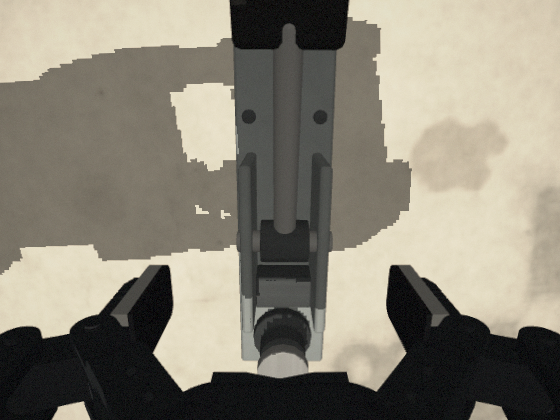

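send_rows:
  steps: [0.2, 0.1, 2, 0, 0.2, 0.1, 3.5, 0, 0.2, 0.1, 5, 0, 0.2, 0.1, 5.6, 0, 0.2, 0.1, 5.7, 0]

```text
time: 9.9
position: [0.5278, 0.1465, 0.0005]
tcp_rot: [3.136, 0.004, 1.526]
contact_force: [-0.5, 0.3, -0.5]
grip_width: 0.0854
```

```bash
python3 - <<'E'
from h import *
np.set_printoptions(precision=4,suppress=True)
W=cam('wrist','w8.png');S=cam('side','s8f.png');i=cv2.cvtColor(S['color'],cv2.COLOR_RGB2BGR)[130:240,190:300]
cv2.imwrite('pics/s8.png',np.hstack([cv2.resize(i,(400,400),interpolation=2),cv2.resize(cv2.imread('pics/w8.png'),(400,400))]));plan(.5281,.1465,.0,np.radians(87.3))
for q,z in dict(jack_grip=.034,saddle_top=.05).items():
    for uv,c in lm(q,W): print(q,uv,c,at_z(W,uv,z))
E
```

```text
t=10.0 TCP [0.5283 0.1466 0.0011] rpy [3.135 0.003 1.526] F [ 0.9 -0.7  0.8] w 0.086 | rows [-0.01 -0.02  0.11] 0.002
jack_grip [282.296 285.306] 0.71 [0.528  0.1464 0.034 ]
```

View pics/s8.png

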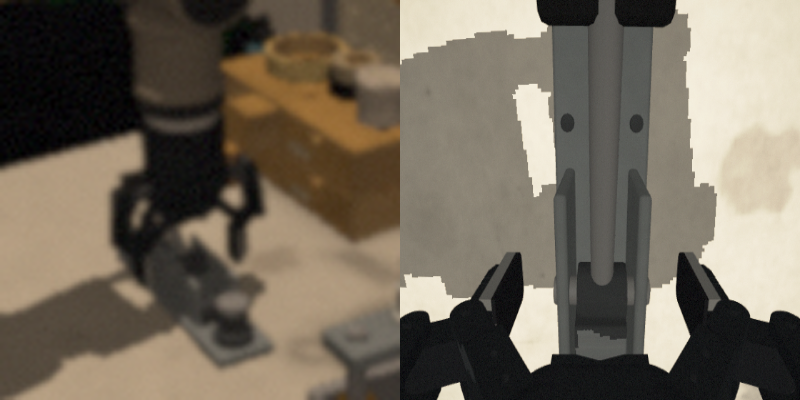

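The grip point matches the TCP to within 1 mm. I go down 7 mm more and close.

send_rows:
  steps: [0, 0, 0.4, 0, 0, 0, 0.7, 0, 0, 0, 0.7, 0]

```text
time: 10.4
position: [0.5281, 0.1465, -0.0061]
tcp_rot: [3.135, 0.003, 1.526]
contact_force: [-0.3, -0.2, -0.3]
grip_width: 0.0854
```

send_rows:
  steps: [0, 0, 0, 0, 0, 0, 0, 0, 0, 0, 0, 0, 0, 0, 0, 0, 0, 0, 0, 0]
  claw: -1
  force: 60

```text
time: 10.9
position: [0.5285, 0.1465, -0.0057]
tcp_rot: [3.134, 0.003, 1.526]
contact_force: [-0.4, -0.1, 4.6]
grip_width: 0.0464
```

```bash
python3 - <<'E'
from h import *
np.set_printoptions(precision=4,suppress=True)
W=cam('wrist','w9.png');S=cam('side','s9f.png');i=cv2.cvtColor(S['color'],cv2.COLOR_RGB2BGR)[150:240,200:290]
cv2.imwrite('pics/s9.png',np.hstack([cv2.resize(i,(400,400),interpolation=2),cv2.resize(cv2.imread('pics/w9.png'),(400,400))]));plan(.5281,.1465,.04,np.radians(87.3))
E
```

```text
t=11.0 TCP [ 0.5285  0.1465 -0.0057] rpy [3.134 0.003 1.526] F [-0.  -0.3  5.4] w 0.047 | rows [-0.02 -0.   -4.57] 0.002
```

View pics/s9.png

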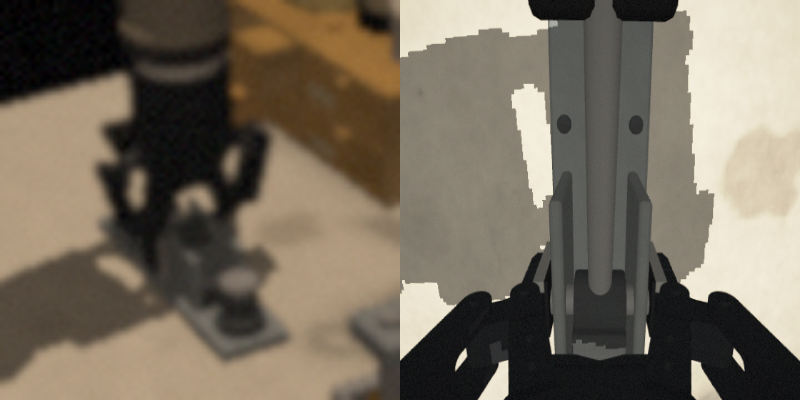

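Gripped (46 mm, touching the pivot bosses). I lift about 10 mm and move half way.

```bash
python3 - <<'E'
from h import *
s=get_state();x,y,z=s['position']
plan(x,y,z+.012,s=s)
plan(x+.034,y-.07,z+.012,s=s)
E
```

```text
t=11.0 TCP [ 0.5285  0.1465 -0.0057] rpy [3.134e+00 3.000e-03 1.526e+00] F [-0.  -0.3  5.4] w 0.047 | rows [-0.    0.01 -1.2 ] 0
t=11.0 TCP [ 0.5285  0.1465 -0.0057] rpy [3.134e+00 3.000e-03 1.526e+00] F [-0.  -0.3  5.4] w 0.047 | rows [-6.84  3.72 -1.15] 0
```

send_rows:
  steps: [0, 0, -0.6, 0, 0, 0, -1.2, 0, 0, 0, -1.2, 0, 0, 0, -1.2, 0]

```text
time: 11.4
position: [0.5281, 0.1466, 0.006]
tcp_rot: [3.135, 0.003, 1.526]
contact_force: [-0.2, 0.2, -6.9]
grip_width: 0.0467
```

```bash
python3 - <<'E'
from h import *
W=cam('wrist','w10.png');S=cam('side','s10f.png');i=cv2.cvtColor(S['color'],cv2.COLOR_RGB2BGR)[150:240,200:290]
cv2.imwrite('pics/s10.png',np.hstack([cv2.resize(i,(400,400),interpolation=2),cv2.resize(cv2.imread('pics/w10.png'),(400,400))]))
s=get_state();x,y,z=s['position']
plan(.5285+.034,y-.07,z,s=s)
E
```

```text
t=11.5 TCP [0.528  0.1465 0.0059] rpy [3.135 0.004 1.526] F [ 0.2 -0.4 -6.2] w 0.047 | rows [-6.84  3.76  0.05] 0
```

View pics/s10.png

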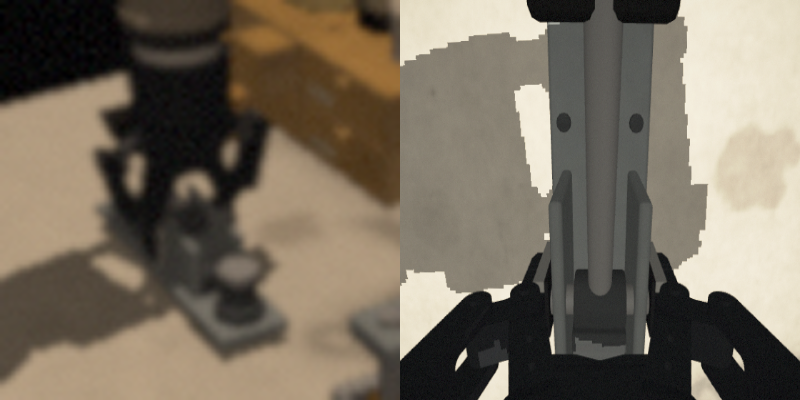

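Lifted level, carrying 6.5 N, which is the full weight. Now I move.

send_rows:
  steps: [-2, 1.2, 0, 0, -4, 2.4, 0, 0, -6.8, 3.75, 0, 0, -6.8, 3.75, 0, 0, -6.8, 3.75, 0, 0]

```text
time: 12.0
position: [0.5621, 0.0763, 0.0059]
tcp_rot: [3.136, 0.003, 1.524]
contact_force: [0.2, 1.1, -6.4]
grip_width: 0.0463
```

```bash
python3 - <<'E'
from h import *
np.set_printoptions(precision=4,suppress=True)
S=cam('side','s11f.png');T=cam('top','t11f.png');i=cv2.cvtColor(S['color'],cv2.COLOR_RGB2BGR)[170:290,230:350]
j=cv2.cvtColor(T['color'],cv2.COLOR_RGB2BGR)[150:250,230:380]
cv2.imwrite('pics/s11.png',np.hstack([cv2.resize(i,(400,400),interpolation=2),cv2.resize(j,(400,267),interpolation=2) if 0 else cv2.copyMakeBorder(cv2.resize(j,(400,267),interpolation=2),0,133,0,0,0)]))
s=get_state();x,y,z=s['position']
plan(.5285+.034,.1465-.1375,0,s=s)
for q in ('saddle_top','lift_pad','jack'): print(q,lm(q,S),lm(q,T))
E
```

```text
t=12.1 TCP [0.5616 0.0774 0.006 ] rpy [3.137 0.003 1.526] F [-0.3  0.3 -6. ] w 0.047 | rows [-6.83  0.39  0.62] 0
saddle_top [(array([271.88 , 215.082]), 0.52)] [(array([280.224, 201.18 ]), 0.61)]
lift_pad [] [(array([305.2 , 201.81]), 0.78), (array([411.88 , 221.298]), 0.65)]
jack [(array([260.288, 217.98 ]), 0.86)] [(array([343.  , 196.98]), 0.51)]
```

View pics/s11.png

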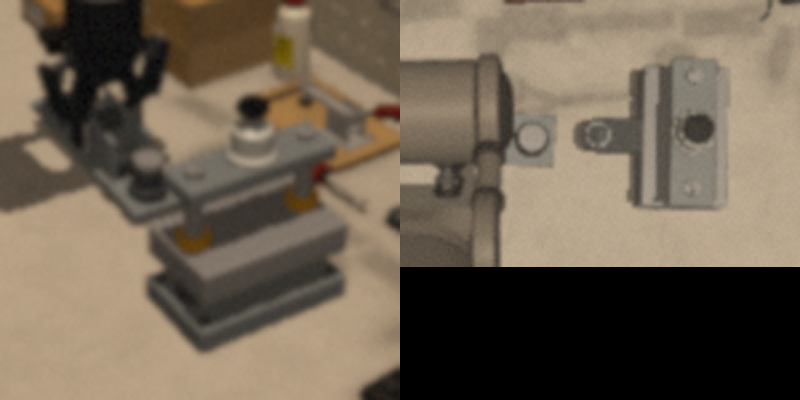

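The plunger is back up. In the top view the saddle is at (279.5, 202.1) and the ring at (304.3, 200.2). I refine the remaining shift from these.

```bash
python3 - <<'E'
from h import *
np.set_printoptions(precision=4,suppress=True)
T=cam('top');j=cv2.cvtColor(T['color'],cv2.COLOR_RGB2BGR)[170:230,260:330]
cv2.imwrite('pics/t12.png',cv2.resize(j,(770,660),interpolation=2))
a=at_z(T,(279.5,202.1),.062);b=at_z(T,(304.25,200.2),.072);print(a,b,b-a)
E
```

```text
[ 0.5527 -0.0059  0.062 ] [ 0.5563 -0.0747  0.072 ] [ 0.0037 -0.0688  0.01  ]
```

View pics/t12.png

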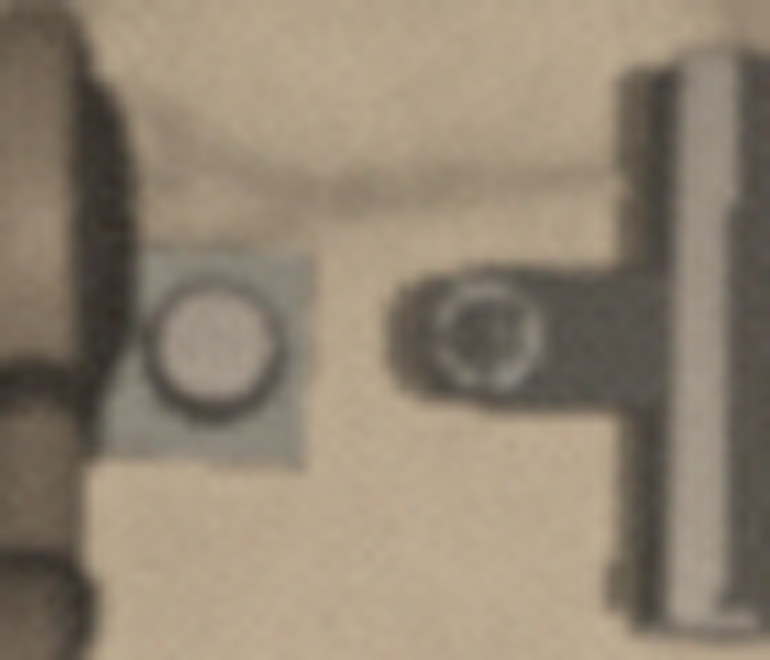

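```bash
python3 - <<'E'
from h import *
s=get_state();x,y,z=s['position']
plan(.562,y,-.003,s=s)
plan(.562,.0775-.0690,-.003,s=s)
E
```

```text
t=12.4 TCP [0.5622 0.0773 0.0064] rpy [3.135e+00 3.000e-03 1.526e+00] F [ 0.6 -0.5 -6.3] w 0.047 | rows [ 0.   -0.03  0.94] 0
t=12.4 TCP [0.5622 0.0773 0.0064] rpy [3.135e+00 3.000e-03 1.526e+00] F [ 0.6 -0.5 -6.3] w 0.047 | rows [-6.88  0.28  0.97] 0
```

send_rows:
  steps: [0, 0, 0.5, 0, 0, 0, 0.95, 0, 0, 0, 0.95, 0, -1, 0.05, 0.96, 0, -2, 0.08, 0.97, 0]

```text
time: 12.95
position: [0.5623, 0.0566, -0.0032]
tcp_rot: [3.135, 0.004, 1.527]
contact_force: [-0.4, -0.6, -5.9]
grip_width: 0.0465
```

```bash
python3 - <<'E'
from h import *
S=cam('side','s13f.png');i=cv2.cvtColor(S['color'],cv2.COLOR_RGB2BGR)[180:280,230:350]
cv2.imwrite('pics/s13.png',cv2.resize(i,(720,600),interpolation=2))
s=get_state();x,y,z=s['position']
plan(.562,.0775-.0690,-.003,s=s)
E
```

```text
t=13.0 TCP [ 0.5624  0.0548 -0.0032] rpy [3.135 0.004 1.526] F [-0.6 -2.1 -6.1] w 0.047 | rows [-4.63  0.17  0.  ] 0
```

View pics/s13.png

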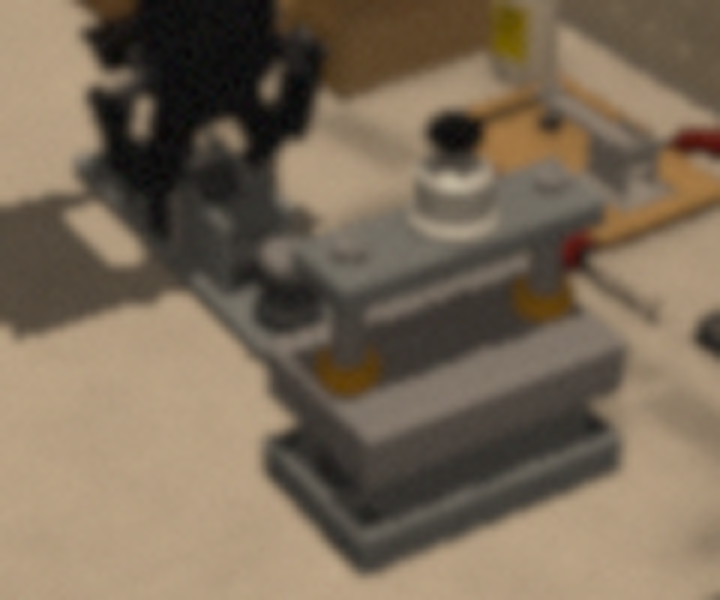

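The jack still hangs level and clear. I slide it under in two stages.

send_rows:
  steps: [-1, 0.03, 0, 0, -1.5, 0.06, 0, 0, -2, 0.08, 0, 0, -2, 0.08, 0, 0]

```text
time: 13.4
position: [0.5623, 0.0339, -0.003]
tcp_rot: [3.135, 0.005, 1.525]
contact_force: [-0.3, -0.5, -5.7]
grip_width: 0.0468
```

```bash
python3 - <<'E'
from h import *
s=get_state();x,y,z=s['position']
plan(.562,.0775-.0690,-.003,s=s)
E
```

```text
t=13.4 TCP [ 0.5623  0.0339 -0.003 ] rpy [3.135 0.005 1.525] F [-0.3 -0.5 -5.7] w 0.047 | rows [-2.54  0.08  0.01] 0
```

send_rows:
  steps: [-1, 0.03, 0, 0, -2, 0.06, 0, 0, -2.55, 0.08, 0, 0, -2.55, 0.08, 0, 0, -2.55, 0.08, 0, 0]

```text
time: 13.9
position: [0.5619, 0.0083, -0.0029]
tcp_rot: [3.135, 0.004, 1.524]
contact_force: [0.3, -0.3, -6.4]
grip_width: 0.0468
```

```bash
python3 - <<'E'
from h import *
T=cam('top','t14f.png');W=cam('wrist','w14.png');i=cv2.cvtColor(T['color'],cv2.COLOR_RGB2BGR)[160:240,230:350]
cv2.imwrite('pics/t14.png',np.hstack([cv2.resize(i,(450,300),interpolation=2),cv2.resize(cv2.imread('pics/w14.png'),(350,300))]))
s=get_state();x,y,z=s['position']
plan(.562,.0775-.0690,-.0057,s=s)
E
```

```text
t=14.0 TCP [ 0.5619  0.0087 -0.0029] rpy [3.135 0.004 1.525] F [ 0.9  0.1 -6. ] w 0.046 | rows [-0.02  0.    0.28] 0
```

View pics/t14.png

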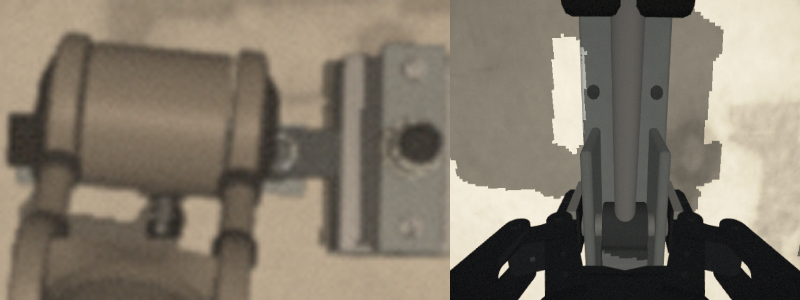

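send_rows:
  steps: [0, 0, 0.15, 0, 0, 0, 0.28, 0, 0, 0, 0.28, 0, 0, 0, 0.28, 0]

```text
time: 14.4
position: [0.562, 0.009, -0.0056]
tcp_rot: [3.135, 0.004, 1.525]
contact_force: [-1.0, 2.6, -2.3]
grip_width: 0.0465
```

send_rows:
  steps: [0, 0, 0, 0, 0, 0, 0, 0, 0, 0, 0, 0, 0, 0, 0, 0, 0, 0, 0, 0]
  claw: 1

```text
time: 14.9
position: [0.5621, 0.0089, -0.0054]
tcp_rot: [3.134, 0.004, 1.525]
contact_force: [0.0, 0.4, -0.2]
grip_width: 0.0849
```

```bash
python3 - <<'E'
from h import *
W=cam('wrist','w15.png');S=cam('side','s15f.png');i=cv2.cvtColor(S['color'],cv2.COLOR_RGB2BGR)[180:280,220:340]
cv2.imwrite('pics/s15.png',np.hstack([cv2.resize(i,(450,375),interpolation=2),cv2.resize(cv2.imread('pics/w15.png'),(350,375))]))
s=get_state();x,y,z=s['position']
plan(x,y,.17,s=s)
E
```

```text
t=15.0 TCP [ 0.5621  0.0089 -0.0055] rpy [3.135 0.004 1.525] F [0.6 0.4 0.7] w 0.086 | rows [ -0.07   0.12 -17.55] 0
```

View pics/s15.png

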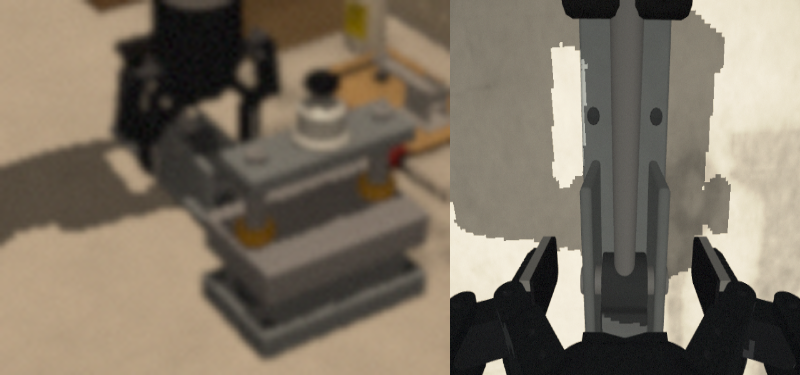

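Released, jack standing. I go up for a check view.

send_rows:
  steps: [0, 0, -3, 0, 0, 0, -7, 0, 0, 0, -12, 0, 0, 0, -17, 0, 2, 0.1, -22, 0]

```text
time: 15.5
position: [0.5623, 0.0271, 0.2133]
tcp_rot: [3.134, 0.005, 1.523]
contact_force: [1.4, -0.5, -0.4]
grip_width: 0.0855
```

send_rows:
  steps: [5, 0.1, -4, 0, 5, 0.1, -4, 0, 5, 0.1, -4, 0, 5, 0.1, -4, 0, 5, 0.1, -4, 0]
  claw: -1

```text
time: 16.0
position: [0.5645, 0.0761, 0.2509]
tcp_rot: [3.138, 0.006, 1.522]
contact_force: [0.3, -0.7, -1.2]
grip_width: 0.0122
```

```bash
python3 - <<'E'
from h import *
np.set_printoptions(precision=4,suppress=True)
W=cam('wrist','w16.png'); T=cam('top','t16.png')
s=get_state();x,y,z=s['position']
plan(.5666,.111,.1,np.radians(87.3),s=s)
print(W['eye'],W['attitude'])
for q,z in dict(jack=0,jack_grip=.034,saddle_top=.05,handle_pad=.089,lift_pad=.072).items():
    for p in (W,T):
        for uv,c in lm(q,p): print(q,uv,c,at_z(p,uv,z))
E
```

```text
t=16.1 TCP [0.5648 0.0761 0.2514] rpy [3.137 0.005 1.522] F [ 1.2 -0.5  0.4] w 0.0 | rows [ 3.57 -0.07 15.12] -0.002
[0.5665 0.1481 0.4158] [ 2.8556 -0.0051 -0.0495]
jack [279.104 214.41 ] 0.77 [0.5617 0.0148 0.    ]
jack [273.672 202.818] 0.62 [0.5546 0.0118 0.    ]
jack_grip [276.976 230.58 ] 0.72 [0.5588 0.007  0.034 ]
jack_grip [276.92 199.92] 0.88 [0.5608 0.0016 0.034 ]
saddle_top [278.6  302.61] 0.57 [ 0.5565 -0.0741  0.05  ]
saddle_top [151.48  159.306] 0.29 [0.681  0.3574 0.05  ]
handle_pad [280.784 143.01 ] 0.88 [0.5675 0.1098 0.089 ]
lift_pad [278.824 301.014] 0.72 [ 0.5574 -0.0588  0.072 ]
lift_pad [307.216 200.214] 0.87 [ 0.5562 -0.083   0.072 ]
lift_pad [339.696 200.088] 0.5 [ 0.5552 -0.173   0.072 ]
```

View pics/w16.png

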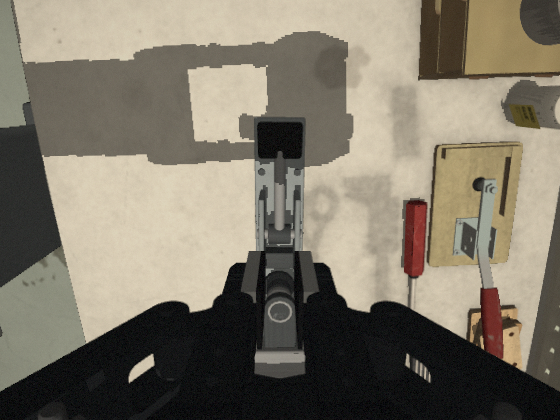

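```bash
python3 - <<'E'
from h import *
np.set_printoptions(precision=4,suppress=True)
W=cam('wrist');im=cv2.cvtColor(W['color'],cv2.COLOR_RGB2BGR)
cv2.imwrite('pics/w17a.png',cv2.resize(im[110:250,240:320],(400,700)[:2],interpolation=2)[:600])
cv2.imwrite('pics/w17b.png',cv2.resize(im[240:340,230:330],(600,600),interpolation=2))
print('ring',at_z(W,(279.5,312),.072))
h=np.array([.5666,.111,.089]);u=np.array([.047,.9989,0])
for k in(-.017,0,.017): print(k,proj(W,h+k*u))
sd=np.array([.558,-.0705,.05])
for k in(-.015,0,.015): print('saddle',proj(W,sd+k*u))
for n,k,zz in(('front',-.025,.01),('platefront',.030,.055),('platerear',.12,.055),('pivot',.08,.047)): print(n,proj(W,[*(sd+k*u)[:2],zz]))
E
```

```text
ring [ 0.5592 -0.0725  0.072 ]
-0.017 [278.0824 161.6147]
0 [278.0361 142.7521]
0.017 [277.9889 123.3791]
saddle [278.2211 311.2397]
saddle [278.1889 299.7608]
saddle [278.156  288.0177]
front [278.0404 300.5394]
platefront [278.1501 278.1175]
platerear [277.9354 199.2409]
pivot [277.9907 232.9584]
```

View pics/w17a.png

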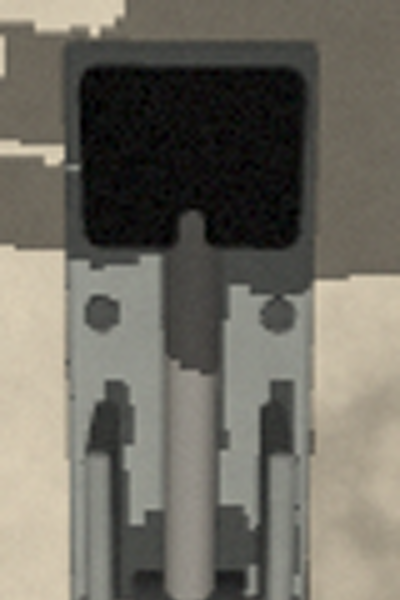

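View pics/w17b.png

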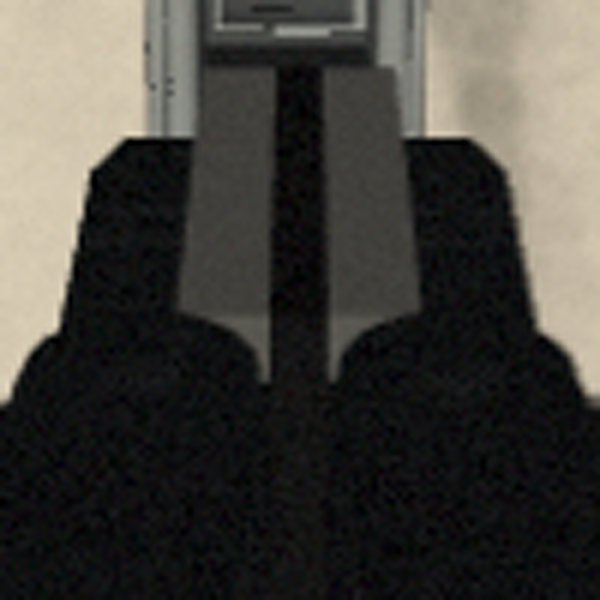

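The handle pad spans rows 123–159 and is centred at column 278, within 1 mm of its predicted place. So the saddle lies about 1–2 mm from the pad centre. I go over the handle pad.

```bash
python3 - <<'E'
from h import *
plan(.5668,.111,.085,np.radians(87.3))
E
```

```text
t=16.6 TCP [0.5653 0.0772 0.2531] rpy [3.134 0.005 1.523] F [-0.  -1.  -0.6] w 0.0 | rows [ 3.46 -0.15 16.79] -0.001
```

send_rows:
  steps: [3.45, -0.15, 4, 0, 3.45, -0.15, 8, 0, 3.45, -0.15, 12, 0, 3.45, -0.15, 16, 0, 3.45, -0.15, 16.8, 0]

```text
time: 17.15
position: [0.5637, 0.1108, 0.0806]
tcp_rot: [-3.141, 0.006, 1.523]
contact_force: [0.2, 0.0, 0.2]
grip_width: -0.0003
```

send_rows:
  steps: [0, 0, 0, 0, 0, 0, 0, 0]

```text
time: 17.35
position: [0.5645, 0.1108, 0.0819]
tcp_rot: [3.141, 0.006, 1.523]
contact_force: [0.8, 0.4, 0.0]
grip_width: 0.0
```

```bash
python3 - <<'E'
from h import *
W=cam('wrist','w18.png');S=cam('side','s18f.png');i=cv2.cvtColor(S['color'],cv2.COLOR_RGB2BGR)[170:270,220:340]
cv2.imwrite('pics/s18.png',np.hstack([cv2.resize(i,(450,375),interpolation=2),cv2.resize(cv2.imread('pics/w18.png'),(350,375))]))
s=get_state();plan(.5668,.111,.067,np.radians(87.3),s=s)
plan(.5672,.119,.019,np.radians(87.3),s=s)
E
```

```text
t=17.4 TCP [0.5651 0.1108 0.0827] rpy [3.138 0.006 1.523] F [-0.1  0.1 -0.1] w 0.0 | rows [0.04 0.16 1.57] -0.001
t=17.4 TCP [0.5651 0.1108 0.0827] rpy [3.138 0.006 1.523] F [-0.1  0.1 -0.1] w 0.0 | rows [0.86 0.15 6.36] -0.001
```

View pics/s18.png

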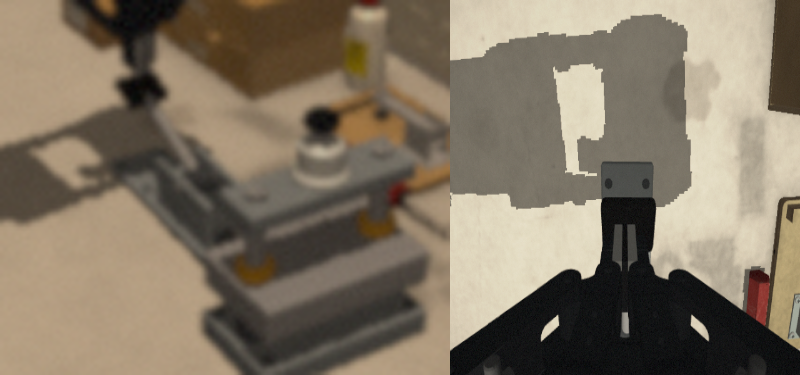

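The fingertips are centred just above the pad. Now I press down slowly along the pad's arc.

send_rows:
  steps: [0.05, 0.15, 1.0, 0, 0.05, 0.15, 1.6, 0, 0.15, 0.15, 1.9, 0, 0.3, 0.15, 2.3, 0, 0.4, 0.15, 2.7, 0]

```text
time: 17.95
position: [0.5674, 0.1145, 0.0558]
tcp_rot: [3.137, 0.006, 1.523]
contact_force: [0.5, -1.2, 7.7]
grip_width: 0.0
```

```bash
python3 - <<'E'
from h import *
s=get_state();plan(.5672,.119,.019,s=s)
E
```

```text
t=17.9 TCP [0.5674 0.1145 0.0558] rpy [3.137 0.006 1.523] F [ 0.5 -1.2  7.7] w 0.0 | rows [ 0.47 -0.06  3.67] 0
```

send_rows:
  steps: [0.15, -0.05, 0.5, 0, 0.27, -0.05, 1.0, 0, 0.35, -0.05, 1.5, 0, 0.42, -0.05, 2.0, 0, 0.45, -0.05, 2.5, 0]

```text
time: 18.45
position: [0.5677, 0.1184, 0.0312]
tcp_rot: [3.136, 0.006, 1.523]
contact_force: [-0.2, -2.9, 8.1]
grip_width: 0.0001
```

send_rows:
  steps: [0, 0, 0.4, 0, 0, 0, 0.8, 0, 0, 0, 1.2, 0, 0, 0, 1.3, 0]

```text
time: 18.85
position: [0.5679, 0.1184, 0.019]
tcp_rot: [3.135, 0.007, 1.523]
contact_force: [-3.5, -1.5, 15.7]
grip_width: -0.0001
```

```bash
python3 - <<'E'
from h import *
np.set_printoptions(precision=4,suppress=True)
W=cam('wrist','w19.png');S=cam('side','s19f.png');T=cam('top','t19f.png');i=cv2.cvtColor(S['color'],cv2.COLOR_RGB2BGR)[170:270,220:340]
cv2.imwrite('pics/s19.png',np.hstack([cv2.resize(i,(450,375),interpolation=2),cv2.resize(cv2.imread('pics/w19.png'),(350,375))]))
cv2.imwrite('pics/t19.png',cv2.resize(cv2.imread('pics/t19f.png')[160:240,230:370],(770,440),interpolation=2))
s=get_state();plan(.5672,.119,.019,s=s)
E
```

```text
t=19.0 TCP [0.5679 0.1184 0.0193] rpy [3.135 0.006 1.523] F [-3.1 -1.  13. ] w 0.0 | rows [ 0.05 -0.07  0.03] 0
```

View pics/s19.png

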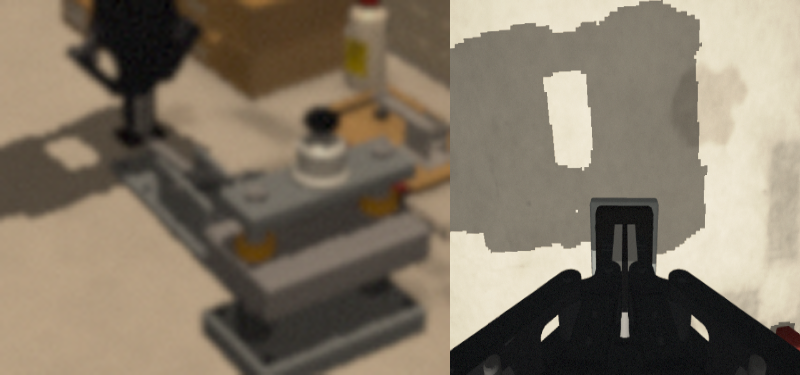

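View pics/t19.png

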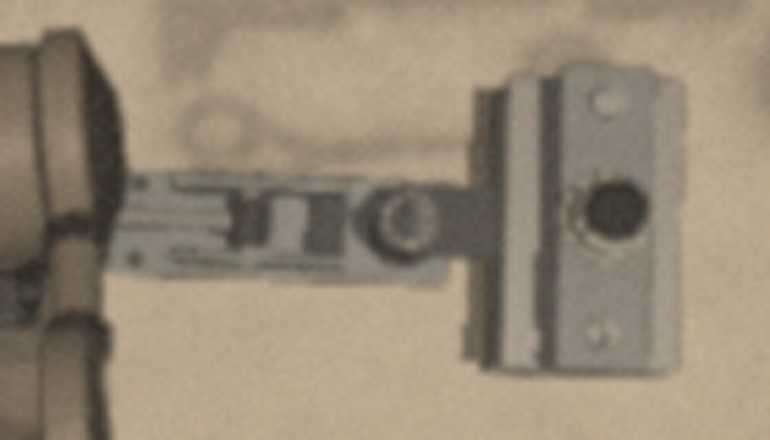

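The plate is up and the stop has been reached (force rose from 8 to about 14 N at the predicted height). I add a little push margin and check steadiness.

send_rows:
  steps: [0, 0, 0.25, 0, 0, 0, 0.25, 0, 0, 0, 0.25, 0, 0, 0, 0.25, 0, 0, 0, 0.25, 0]

```text
time: 19.5
position: [0.568, 0.1184, 0.0188]
tcp_rot: [3.134, 0.007, 1.524]
contact_force: [-4.9, -0.9, 18.5]
grip_width: -0.0001
```

```bash
python3 - <<'E'
from h import *
np.set_printoptions(precision=4,suppress=True)
plan(.5672,.119,.019)
S=cam('side','s20f.png');T=cam('top','t20f.png');plan(.5672,.119,.019)
W=cam('wrist')
cv2.imwrite('pics/s20.png',cv2.resize(cv2.imread('pics/s20f.png')[180:280,240:350],(660,600),interpolation=2))
a=cv2.imread('pics/s18f.png');b=cv2.imread('pics/s20f.png')
# plate's near top edge corner rows: compare expected px shift for 20 mm
print(proj(S,[.485,-.206,.079]),proj(S,[.485,-.206,.099]))
for q,z in dict(lift_pad=.092,saddle_top=.077,jack=0,jack_grip=.034,plunger_top=.197,loupe=0,gauge_block=0,parts_carton=0).items():
    for p in (S,T):
        for uv,c in lm(q,p,1): print(q,uv,c,at_z(p,uv,z))
plan(.5672,.119,.019)
E
```

```text
t=19.5 TCP [0.568  0.1184 0.0188] rpy [3.134 0.007 1.524] F [-4.9 -0.9 18.5] w -0.0 | rows [ 0.06 -0.08 -0.02] 0
t=19.6 TCP [0.568  0.1184 0.0189] rpy [3.134 0.007 1.524] F [-4.6 -1.2 19.6] w 0.0 | rows [ 0.06 -0.09 -0.02] 0
[293.4503 253.4479] [293.5993 247.3324]
lift_pad [305.592 196.308] 0.75 [ 0.6803 -0.0014  0.092 ]
lift_pad [306.208 199.584] 0.88 [ 0.5566 -0.0791  0.092 ]
saddle_top [335.216 200.886] 0.21 [ 0.5529 -0.1599  0.077 ]
jack [271.488 227.22 ] 0.73 [0.5655 0.0254 0.    ]
jack [272.888 199.794] 0.82 [0.5636 0.0139 0.    ]
jack_grip [271.488 223.02 ] 0.61 [0.5514 0.0031 0.034 ]
jack_grip [277.2   200.382] 0.76 [0.5594 0.0008 0.034 ]
plunger_top [305.592 200.508] 0.37 [ 0.5522 -0.1634  0.197 ]
plunger_top [340.816 199.5  ] 0.45 [ 0.5486 -0.1595  0.197 ]
loupe [306.32  316.386] 0.77 [ 0.4288 -0.3396  0.    ]
loupe [401.408 247.716] 0.63 [ 0.4177 -0.3601  0.    ]
gauge_block [342.328 313.614] 0.93 [ 0.5066 -0.3814  0.    ]
gauge_block [413.728 220.5  ] 0.65 [ 0.4967 -0.3983  0.    ]
parts_carton [247.52  178.416] 0.69 [0.6745 0.3718 0.    ]
parts_carton [150.92 157.5 ] 0.9 [0.6947 0.3742 0.    ]
t=20.4 TCP [0.568  0.1184 0.0188] rpy [3.134 0.007 1.524] F [-4.5 -2.3 18.3] w -0.0 | rows [ 0.05 -0.08 -0.02] 0
```

View pics/s20.png

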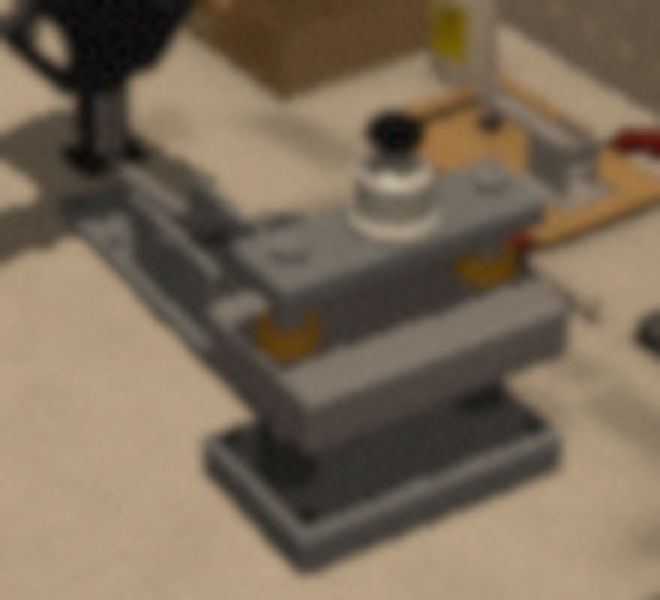

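The side view shows the plate's near corner at row 246.7 (247.3 expected at +20 mm, 253.4 when down). The plunger is up, the push is steady at about 18 N, and the bystanders have not moved. I hand in.

```bash
python3 -c "
from cell import *
print(hand_in())"
```

```text
the job is handed in; nothing more can be done
None
```

The plate is raised on the jack and the job is handed in at about 20 s, with the arm still pressing the handle down. `hand_in` gave no verdict, so success rests on my own checks below.

- **Oiler:** I pressed the plunger to its stop, with 16 N felt and the head flush on its housing. After I let go, the side view showed it back up.
- **Jack:** I carried it over, set its saddle under the lift pad and let go of it. In the camera views the saddle sits about 1–2 mm from the pad centre.
- **Handle:** I pressed it down along its arc to the predicted end height, and the push has held steady at about 18–20 N.
- **Plate:** Its near corner is at image row 246.7. About 247.3 would mean 20 mm up, and 253.4 would mean down, so it is about 20 mm up.
- **Bystanders:** I went nowhere near the loupe, carton or block. The network's readings for them shifted by up to about 18 mm from the start in the side camera and 8 mm or less in the top camera. I took that as noise in the networks.

**What disagreed:**
- The shut fingertips were about 22 mm above the reported TCP, not 8 mm below it. My first press therefore stopped short of the plunger, and I allowed for the offset from then on.
- In the last pictures the networks put the lift pad and saddle in wrong places in some views, so I judged those from the images directly.

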